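# Close up the water heater's igniter box

### The arm

A 6-joint arm with a two-finger parallel gripper is mounted at the origin on the work surface. World frame = base frame: x ahead of the robot, y to its left, z up, the work surface at z = 0. Lengths are in mm, angles in rad, forces in N, time in s.
With the tool pointing down it reaches from about 350 to 975 mm from the base axis. Payload 7.1 kg.
Tool frame: the origin (TCP) lies between the finger pads, 19 mm behind the fingertips; this is the grasp point; z points along the fingers, y is the line along which they close (so a half turn about z gives the same grasp; the last joint's range is limited). The gripper opens to 88 mm and grips with 3 to 60 N. Pads are 20 mm wide; open, the fingers measure 115 mm over their backs; the gripper's body (75 mm by 178 mm) begins 61 mm behind the grasp point.
Start: joints at [1.181, 0.423, 1.63, -0, 1.089, -0.019], TCP at [226.444, 582.519, 241.375] pointing down, gripper open.
Joint ranges: [-3, 3], [-0.9, 2.11], [0.09, 2.58], [-1.31, 4.45], [0.11, 2.69], [-2.54, 2.54]. Speed limits (rad/s): [2.39, 2.39, 3.01, 3.14, 3.14, 3.14].

### API

Orientations are given as a rotation vector (axis times angle).
In Python, from workcell import ctrl gives the robot as it stands.
- The arm moves only by the tool apply_moves, never from a script. Its argument "targets" is a list of rows, each an object of numbers: "tx", "ty", "tz": the shift along the world's x, y, z in m; "spin": the turn about the world's z in degrees. In form: [{"tx": .., "ty": .., "tz": .., "spin": ..}, ...]. A call has exactly 8 rows; each row is the pose to reach, as a shift and turn from the pose commanded when the call began; what a row does not reach only later rows make up. A row lasts 1/10 s, in which the tool goes at most 50 mm and 8.59 degrees, less where a joint would pass 70% of its speed; a pose out of reach is approached as far as the arm can. A call with a gripper value outside its range is refused whole. "gripper" is the closure, from -1 (fully open) to 1 (shut), set as the call begins (left out, the last holds). The fingers move at their own pace and stop on an object; the grip force is fixed at half the most. Time passes only in rows, so rows that repeat a pose let the fingers close, or fill a call up. It gives the time, the measured TCP pose, the force, the opening and the grip force at its end, in the units of the state.
- ctrl.get_obs(): the state, without advancing time (a new reading comes with each control period).
- ctrl.get_image(name): name is "scene" or "top"; returns the picture (480x640x3 uint8, red, green, blue); there is no depth.
- ctrl.get_calibration(name): a dict with "fov_y" (degrees; the focal length in pixels is half the picture's height over the tangent of half this angle, whatever the lens; pixels are square), "cx", "cy" (the principal point, pixels), "rvec" (rotation vector, rad) and "tvec" (3), from world to camera coordinates, as OpenCV has them. Camera axes: x right, y down, z forward; pixel columns grow to the right and rows downward; lengths in mm; the calibration is good to about 2 mm. A picture is of the moment at which its call begins. get_calibration takes no time and is no camera call.
- ctrl.close_job(): hands the job in; it is judged then, once.
Trained networks look in the newest picture that a camera, given by its name, has taken for a name from the list of things; names that differ only in an ending like _2 or _b are one class to them, and where a whole thing is asked for, a point or a joint stands for the part that bears it (a point fixed in the world has none). Each returns a list of dicts, best first, with "score" (0 to 1); they miss things now and then, are a little off and sometimes report something else, mostly with a low value. They report only what shows in the picture. A call takes as long as a camera call. They do not tell look-alikes from the thing itself.
- ctrl.outline_of(name, camera): "pixels" (480x640 bool, what is visible of it) and "box" ([left, top, right, bottom] in pixels, round what is visible of it).
- ctrl.pinpoint(name, camera): "uv" ([column, row] in pixels: a listed point, or the origin of a listed thing).
The state is a dict: "t": time; "qpos": joint angles; "qvel": joint speeds; "joint_torque": joint torques, N m; "ee_pos": TCP position; "orientation": TCP orientation; "ft_force": force on the tool from outside, world axes, zero at the start; "moment": the same for the moment, N m; "width": finger opening in mm; "grasp_force": force on a finger pad.
Only numpy, scipy, OpenCV 4.12 (cv2) and the standard library are available. Lean on these libraries where they do the work, as an engineer would, in place of code of your own. Each camera call takes 0.05 s, during which the arm holds its last target. There are 200 camera calls.

### The job

The water heater's igniter box on the worktop has fresh batteries and has to be closed up. First throw its lever into the notch that the raised arrowhead points at and leave it there, then fit the loose rectangular battery cover into the box's opening and press until it snaps fully home. Finish still pressing the cover down firmly, without letting go, and leave the other things on the worktop where they are.

Things in the scene. Friction and masses are not known exactly. Their poses are not given: they have to be found in the camera images.
- igniter_box: white enamelled box 150 (x) x 300 (y) x 75 mm high, fixed on the worktop, turned by up to 20 degrees; origin at the centre of its underside, z up. On its top: the battery opening in the +y half; in the -y half a lever that swings level, with an upright knob and a dark quadrant rim with gaps at its notches.
- opening (a point): centre of the battery opening, level with the top of its raised rim (77 mm above the worktop), axes as the box's. The opening is 72.4 mm (x) by 42.4 mm (y), 54 mm deep, its mouth chamfered by 3.5 mm; in each end wall (+x and -x) a round steel spring nose sticks in 4 mm, its middle 7 mm below this point.
- seat_rim: black rim 91 x 59 mm, 2 mm high, round the battery opening on top of the box (75 to 77 mm above the worktop), on which the cover's flange lands; origin at its centre, underside
- lever (a joint): lever angle in rad about a vertical pivot at (35, -75) mm in the box's x, y. At 0 the arm points along the box's -x; positive swings the knob towards its -y. Sprung detents at -0.60, -0.20, 0.20, 0.60, stops at +-0.68. The arrowhead marks 0.20; it starts in or near -0.60 or -0.20. About 5 N at the knob moves it from notch to notch; let go near one, it pulls itself in.
- lever_knob (a point): point on the lever's upright black knob (16 mm in diameter, from 6 to 46 mm above the box's top, 70 mm from the pivot); the point is on the knob's axis 33 mm above the box's top, a fit height for the TCP when pinching the knob from above. It turns with the lever.
- marked_notch (a point): where lever_knob is when the lever sits in the marked notch (axes as the box's).
- cover: loose grey rectangular cover, about 0.1 kg, lying plug down; origin at the centre of the plug's underside, x along its length, z up. Plug 62 x 40 x 18 mm high, a round ridge across each end at its foot (70 mm over both); flange 92 x 60 x 5 mm on top of the plug; on that a finger rib 50 (x) x 12 (y) x 20 mm, its top at 43 mm. Fits either way round.
- cover_rib (a point): middle of the top of the cover's finger rib, 43 mm above cover: a fit TCP place for a grasp across the rib from above (fingertips then just above the flange).
- cover_flange (a point): centre of the underside of the cover's flange, 18 mm above cover; comes to opening when fitted. Set into the opening, the cover first rests on the spring noses, flange about 13 mm above the rim; some 10 N pushes it past them, the force drops, the flange lands on the rim and the cover stays in by itself.
- round_cap: bystander: loose round grey cap, 76 mm in diameter, 43 mm high, with a like rib; not the cover. Origin at its underside.
- copper_pot: bystander: loose copper cup, 76 mm in diameter, 60 mm high. Origin at its underside.
- spice_jar: bystander: loose jar, 52 mm in diameter, 90 mm high. Origin at its underside.
- tumbler: bystander: loose glass, 68 mm in diameter, 90 mm high. Origin at its underside.
- old_cell: bystander: used battery cell standing on end, 33 mm in diameter, 60 mm high. Origin at its underside.
- screwdriver: bystander: loose screwdriver lying flat, about 200 mm long. Origin at its underside.
Not all that is in view belongs to the job. What is shaped like the cover but green or pink is not meant.

How it is judged (in metres and radians):
On the way, in this order (a step that is already met when the one before it is completed fails the run):
1. the lever rests in the marked notch (value of joint lever between 0.13 and 0.27 rad and velocity of joint lever between -0.3 and 0.3 rad/s), for 0.2 s.
2. the cover is snapped home in the opening (z of cover_flange in the frame of opening between -0.004 and 0.002 m and horizontal distance between cover_flange and opening below 0.004 m and angle between the x axis of cover and the x axis of igniter_box, either way round below 0.1 rad and angle between cover's own z axis and vertical below 0.05 rad), for 0.2 s.
At the end, for the whole second after the job is handed in: The lever is at rest in the marked notch (within 0.07 rad of 0.20); the cover sits in the opening with its flange within 2 mm of the rim, within 4 mm of centre, straight and level; and the fingers still press it onto the rim with more than 4 N (all of step 1 and all of step 2 and contact force between cover and seat_rim above 4 N and contact force between the fingers and cover above 3 N); the arm keeps its last pose, push and grip.
It fails at once if a bystander is moved by more than 30 mm (distance of any of round_cap, copper_pot, spice_jar, tumbler, old_cell, screwdriver from where it was at the start of the episode above 0.03 m).
It also fails if it takes over 64 s, if anything falls off the work surface, if the arm or the gripper's body presses on something with over 40 N, if the wrist force passes 120 N, or if a joint passes its speed limit or range.

## Working session

There is one attempt and no reset: what is moved stays moved. The work goes in short steps, Python scripts to look and compute and a tool call to move; the robot and the scene stay as the last step left them, time stands still between calls to the robot, and variables do not carry over. Pictures are saved under pics/ and viewed, at most 10 in all, crops included, and the job is handed in when it is done.

Besides the shell and the picture viewer there is one more tool, called after "Emit:" as a command line: name --argument value ..., lists and objects as JSON in quotes. apply_moves: Moves the arm, as the interface text tells. Its arguments: {"type":"object","properties":{"targets":{"type":"array"},"gripper":{"type":"number"}},"required":["targets"]}

```bash
mkdir -p pics
cat > h.py <<'E'
import numpy as np, cv2
from workcell import ctrl
def cal(n):
    c=ctrl.get_calibration(n); f=240/np.tan(np.radians(c['fov_y'])/2)
    K=np.array([[f,0,c['cx']],[0,f,c['cy']],[0,0,1.]])
    return K,np.array(c['rvec'],float),np.array(c['tvec'],float).ravel()
def ray(n,uv,z):
    K,r,t=cal(n);R=cv2.Rodrigues(r)[0]
    d=R.T@np.linalg.inv(K)@np.array([uv[0],uv[1],1.]);o=-R.T@t
    return o+d*(z-o[2])/d[2]
def proj(n,p):
    K,r,t=cal(n);return cv2.projectPoints(np.array(p,float).reshape(-1,3),r,t,K,None)[0].reshape(-1,2)
def save(n,f,crop=None,s=1):
    im=ctrl.get_image(n)[:,:,::-1]
    if crop: l,t,r,b=crop; im=im[t:b,l:r]
    cv2.imwrite('pics/'+f,cv2.resize(im,None,fx=s,fy=s,interpolation=cv2.INTER_CUBIC))
E
python3 - <<'E'
from h import *
np.set_printoptions(precision=1,suppress=True)
a=ctrl.get_image('top');b=ctrl.get_image('scene')
cv2.imwrite('pics/top0.png',a[:,:,::-1]);cv2.imwrite('pics/scene0.png',b[:,:,::-1])
for n in('top','scene'):
    print(n,cal(n))
    for k in('cover','cover_rib','igniter_box','opening','lever_knob','marked_notch','seat_rim','cover_flange','round_cap','copper_pot','spice_jar','tumbler','old_cell','screwdriver'):
        print(k,[(np.round(d['uv'],1),round(d['score'],2)) for d in ctrl.pinpoint(k,n)][:4])
print(ctrl.get_obs()['t'])
E
```

```text
top (array([[547.3,   0. , 328.4],
       [  0. , 547.3, 227.8],
       [  0. ,   0. ,   1. ]]), array([ 2.1, -2.1,  0.2]), array([ -49.8,  527.5, 1368.8]))
cover [(array([458.8, 255.9]), 0.95), (array([439.8, 307.8]), 0.84), (array([488.3, 336. ]), 0.6), (array([229.8, 199.4]), 0.4)]
cover_rib [(array([494.2, 331.6]), 0.88), (array([459.1, 250.9]), 0.63), (array([437.3, 302.8]), 0.57)]
igniter_box [(array([258.7, 218.3]), 0.92), (array([395.8, 254.9]), 0.59)]
opening [(array([230.1, 198. ]), 0.75)]
lever_knob [(array([271.3, 226. ]), 0.53)]
marked_notch [(array([281.8, 231.2]), 0.92)]
seat_rim [(array([229. , 198.8]), 0.56)]
cover_flange [(array([437.9, 307.4]), 0.94), (array([461.5, 251.7]), 0.75), (array([492.1, 333.6]), 0.6), (array([230.3, 199.8]), 0.42)]
round_cap [(array([397.8, 257.8]), 0.64)]
copper_pot [(array([406.5, 196.3]), 0.77)]
spice_jar [(array([337.7, 141.4]), 0.63)]
tumbler [(array([183.8, 169.5]), 0.95)]
old_cell [(array([351.6, 295.6]), 0.69), (array([281. , 230.4]), 0.44)]
screwdriver [(array([235.1, 298.4]), 0.89), (array([338.7, 142.2]), 0.15)]
scene (array([[
[... 404 characters left out ...]
2, 299.8]), 0.58), (array([223.3, 351.6]), 0.22)]
opening [(array([379.9, 184.5]), 0.55), (array([229., 352.]), 0.36)]
lever_knob [(array([338.9, 195.2]), 0.66)]
marked_notch [(array([333.7, 199.5]), 0.6)]
seat_rim [(array([251.5, 252.7]), 0.74), (array([361.5, 216. ]), 0.73), (array([377.7, 182.9]), 0.6)]
cover_flange [(array([194.1, 303.7]), 0.9), (array([225.1, 350.9]), 0.72), (array([131.4, 340.5]), 0.64)]
round_cap [(array([257.2, 300.3]), 0.68)]
copper_pot [(array([316.1, 340.5]), 0.65)]
spice_jar [(array([408.8, 300.6]), 0.64)]
tumbler [(array([428.3, 185.3]), 0.97), (array([227.4, 354.4]), 0.71)]
old_cell [(array([253.5, 251.7]), 0.49)]
screwdriver [(array([301.7, 182.7]), 0.64)]
1.5
```

View pics/top0.png

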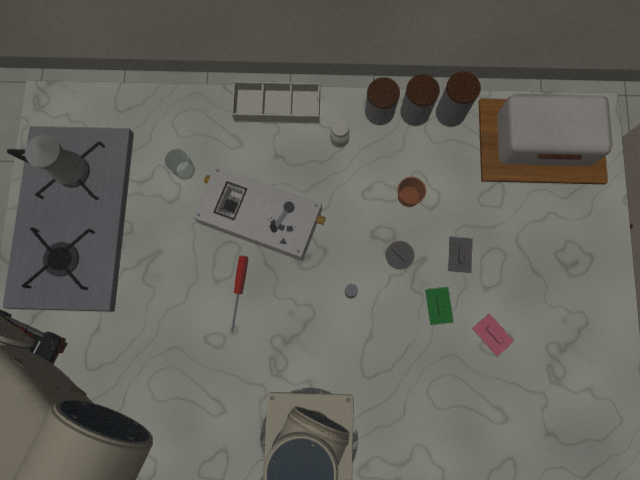

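View pics/scene0.png

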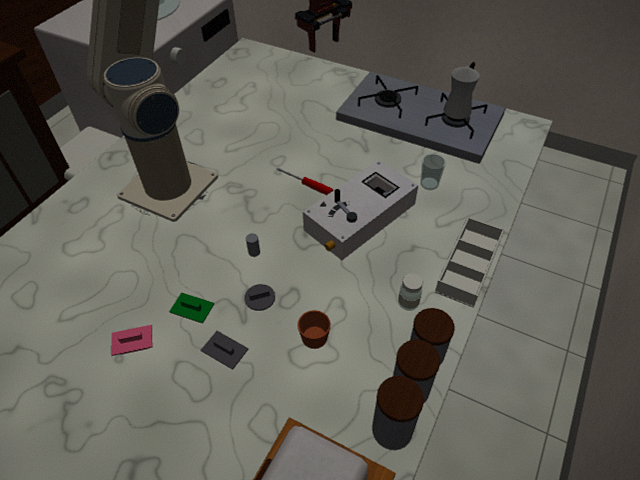

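The top picture shows the box at about (260,213), with its opening at (230,198) and lever at (283,217). Three things have the cover's shape: grey rectangular at top (460,255) / scene (225,349), green at (439,306), and pink at (493,335). A round grey cap sits at (400,255). The grey rectangle fits "loose grey rectangular cover"; I'll confirm it in an enlarged crop.

Run:
```python
from h import *
a=cv2.imread('pics/top0.png');b=cv2.imread('pics/scene0.png')
c=lambda im,l,t,w,h,s:cv2.resize(im[t:t+h,l:l+w],None,fx=s,fy=s,interpolation=cv2.INTER_CUBIC)
A=c(a,190,160,140,105,5);cv2.imwrite('pics/box_top.png',A)
L=c(a,380,225,140,135,2.85);R=c(b,100,270,140,105,2.85)
B=np.zeros((580,800,3),np.uint8)
S=c(b,295,160,130,100,4)[:,:]
B[:L.shape[0],:L.shape[1]]=L[:, :];B[:R.shape[0],400:400+R.shape[1]]=R
cv2.imwrite('pics/cov.png',B[:400])
cv2.imwrite('pics/box_scene.png',c(b,295,155,130,110,5))
np.savez('o.npz',**{n+'_'+k:np.array([d['pixels'] for d in ctrl.outline_of(k,n)][:4]) for n in('top','scene') for k in('cover','igniter_box','seat_rim','lever_knob')})
o=np.load('o.npz')
for k in o: print(k,[(int(m.sum()),*[int(v) for v in np.argwhere(m).mean(0)[::-1]]) for m in o[k]])
```

```text
top_cover [(763, 459, 254), (855, 493, 334), (838, 438, 305)]
top_igniter_box [(7299, 258, 212), (604, 399, 254)]
top_seat_rim [(1, 244, 188), (736, 179, 162), (786, 460, 254)]
top_lever_knob [(236, 281, 215)]
scene_cover [(909, 131, 340), (973, 223, 349), (795, 190, 307)]
scene_igniter_box [(6400, 358, 208)]
scene_seat_rim []
scene_lever_knob [(258, 343, 206), (275, 252, 244)]
```

View pics/box_top.png

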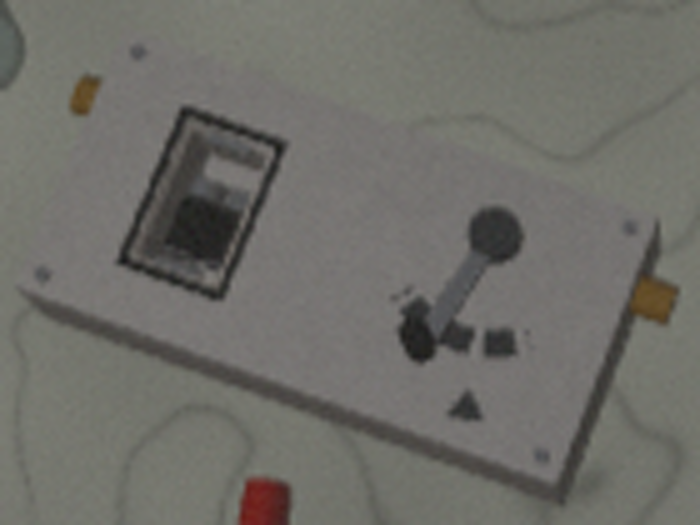

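View pics/cov.png

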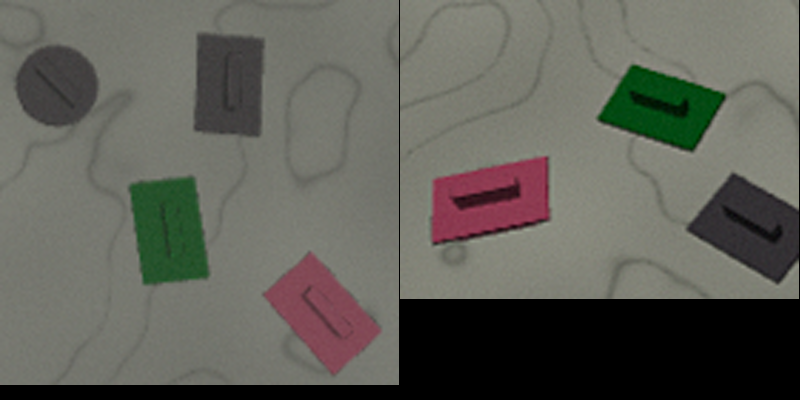

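View pics/box_scene.png

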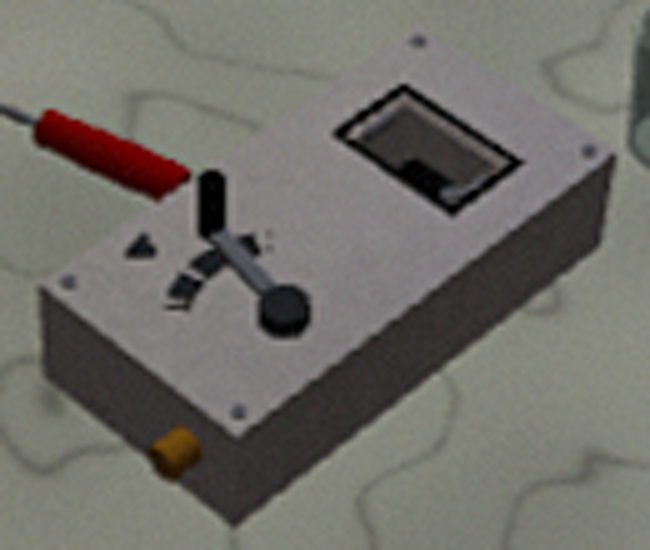

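The crop confirms it: the grey rectangular cover is at top (460,255), with the round cap, green and pink decoys beside it. The box rim corners and the knob are clear in both views, so next I'll fit the poses.

```bash
cat > fit.py <<'E'
from h import *
from scipy.optimize import least_squares, minimize
np.set_printoptions(precision=2,suppress=True)
def W(p,q):
    q=np.array(q,float);c,s=np.cos(p[2]),np.sin(p[2])
    return np.c_[p[0]+c*q[:,0]-s*q[:,1],p[1]+s*q[:,0]+c*q[:,1],q[:,2]]
T=lambda l:(np.array(l,float)+.5)/5-.5+[190,160]
S=lambda l:(np.array(l,float)+.5)/5-.5+[295,155]
# rim corners order: (+x,+y),(+x,-y),(-x,-y),(-x,+y)
rim=np.array([[45.5,29.5],[45.5,-29.5],[-45.5,-29.5],[-45.5,29.5]])
rt=T([(184,107),(288,143),(222,300),(118,262)]); rs=S([(523,162),(454,215),(333,133),(405,84)])
bt=T([(22,290),(560,492),(658,222)]); bs=S([(40,290),(237,437),(615,157)])
bct=[[-75,150,75],[-75,-150,75],[75,-150,75]]; bcs=[[-75,-150,75],[75,-150,75],[75,150,75]]
def res(p):
    R=[[rx+p[3],ry+p[4],77] for rx,ry in rim]
    return np.r_[proj('top',W(p,R))-rt,proj('scene',W(p,R))-rs,proj('top',W(p,bct))-bt,proj('scene',W(p,bcs))-bs].ravel()
if __name__=='__main__':
    s=least_squares(res,[500,180,.0-.35,0,75],loss='soft_l1',x_scale=[10,10,.1,5,5]);p=s.x
    print('box',p);print(res(p).reshape(-1,2))
    print('opening',W(p,[[p[3],p[4],77]]))
    print('tripletop',W([*p[:3]],[[35,-75,75]]))
    k=S([(211,178)]);  # knob top in scene
    kt=T([(405,335)])
    q=ray('scene',k[0],121);print('knob scene',q)
    for a in(-.6,-.2,.2):
        K=[[35-70*np.cos(a),-75-70*np.sin(a),z] for z in(121,108)]
        K=W(p,K);print(a,K[1],proj('scene',K[:1]),proj('top',K[:1]))
    print(k)
    o=np.load('o.npz')
    M={'top':o['top_cover'][0],'scene':o['scene_cover'][1]}
    C=[[x,y,z] for x in(-46,46) for y in(-30,30) for z in(18,23)]+[[x,y,43] for x in(-25,25) for y in(-6,6)]
    def cost(q,cams=('top','scene')):
        e=0
        for n in cams:
            m=cv2.resize(M[n].astype(np.uint8),None,fx=4,fy=4,interpolation=cv2.INTER_NEAREST)
            r=np.zeros_like(m)
            uv=(proj(n,W(q,C))+.5)*4-.5
            for pts in(uv[:8],uv[8:]):
                cv2.fillConvexPoly(r,np.round(cv2.convexHull(pts.astype(np.float32))*16).astype(np.int32),1,shift=4)
            e+=(m!=r).sum()/(m|r).sum()
        return e
    c0=ray('top',(459.5,254),23)
    for cams in(('top','scene'),('top',),('scene',)):
        r=min((minimize(cost,[c0[0],c0[1],a],args=(cams,),method='Nelder-Mead',options=dict(initial_simplex=[[c0[0]+i,c0[1]+j,a+d] for i,j,d in((-8,-8,-.1),(8,0,0),(0,8,0),(4,4,.15))])) for a in(0,.1,-.1)),key=lambda r:r.fun)
        print('cover',cams,r.x,r.fun)
    for k,z,uv in(('pot',60,(412,190)),('cap',43,(400,255))): print(k,ray('top',uv,z))
    ob=ctrl.get_obs();print(ob['ee_pos'],ob['orientation'],ob['width'],ob['t'])
E
python3 fit.py
```

```text
box [565.57 147.51  -0.33   0.72  76.93]
[[-0.07 -0.38]
 [ 0.03 -0.11]
 [-0.01  0.44]
 [-0.34  0.36]
 [ 0.48  0.3 ]
 [-0.02  0.21]
 [-0.1   0.15]
 [-0.2   0.04]
 [-1.06 -0.03]
 [-0.08 -0.78]
 [ 0.89 -0.49]
 [-0.95 -0.8 ]
 [-0.58  0.64]
 [ 0.2  -0.61]]
opening [[590.97 220.13  77.  ]]
tripletop [[574.61  65.24  75.  ]]
knob scene [513.71 103.09 121.  ]
-0.6 [532.61 121.23 108.  ] [[346.26 188.2 ]] [[265.03 219.18]]
-0.2 [514.12 100.45 108.  ] [[336.49 190.87]] [[273.01 226.63]]
0.2 [505.18  74.12 108.  ] [[328.91 196.06]] [[283.44 230.4 ]]
[[336.8 190.2]]
cover ('top', 'scene') [ 473.04 -385.22   -0.06] 0.1365108398779924
cover ('top',) [ 473.92 -384.52   -0.03] 0.07394151690526957
cover ('scene',) [ 472.09 -385.06   -0.06] 0.04829998772554314
pot [ 634.82 -253.83   60.  ]
cap [ 463.65 -224.11   43.  ]
[226.45 582.5  241.36] [ 0.58  3.09 -0.  ] 88.06415789998721 1.9
```

The lever is in the −0.20 notch, with the knob at about (514,101). The target notch is at about (505,74), the opening at (591,220) with yaw −18.9°, and the cover at (473,−385). First I'll move to the knob.

Emit:
apply_moves --targets '[{"tx": 0.006, "ty": -0.01, "tz": 0, "spin": 0}, {"tx": 0.02, "ty": -0.034, "tz": 0, "spin": 0}, {"tx": 0.043, "ty": -0.072, "tz": 0, "spin": 1}, {"tx": 0.067, "ty": -0.112, "tz": 0, "spin": 2}, {"tx": 0.091, "ty": -0.153, "tz": 0, "spin": 2.4}, {"tx": 0.115, "ty": -0.193, "tz": 0, "spin": 2.4}, {"tx": 0.139, "ty": -0.233, "tz": 0, "spin": 2.4}, {"tx": 0.163, "ty": -0.273, "tz": 0, "spin": 2.4}]' --gripper -1

```text
t: 2.7
ee_pos: [390.0, 307.2, 241.6]
orientation: [0.514, 3.099, 0.0]
ft_force: [0.7, 0.1, 0.1]
width: 88.0
grasp_force: 0.0
```

Emit:
apply_moves --targets '[{"tx": 0.024, "ty": -0.04, "tz": 0, "spin": 0}, {"tx": 0.048, "ty": -0.08, "tz": -0.005, "spin": 0}, {"tx": 0.072, "ty": -0.12, "tz": -0.015, "spin": 0}, {"tx": 0.094, "ty": -0.157, "tz": -0.03, "spin": 0}, {"tx": 0.11, "ty": -0.185, "tz": -0.05, "spin": 0}, {"tx": 0.12, "ty": -0.201, "tz": -0.06, "spin": 0}, {"tx": 0.1245, "ty": -0.2085, "tz": -0.065, "spin": 0}, {"tx": 0.1245, "ty": -0.2085, "tz": -0.065, "spin": 0}]'

```text
t: 3.5
ee_pos: [513.8, 100.0, 175.9]
orientation: [-0.517, -3.098, 0.001]
ft_force: [0.1, 1.0, -0.5]
width: 87.5
grasp_force: 0.0
```

Emit:
apply_moves --targets '[{"tx": 0, "ty": 0.0, "tz": -0.01, "spin": 0}, {"tx": 0, "ty": 0.0, "tz": -0.03, "spin": 0}, {"tx": 0, "ty": 0.0, "tz": -0.05, "spin": 0}, {"tx": 0, "ty": 0.0, "tz": -0.062, "spin": 0}, {"tx": 0, "ty": 0.0, "tz": -0.068, "spin": 0}, {"tx": 0, "ty": 0.0, "tz": -0.068, "spin": 0}, {"tx": 0, "ty": 0.0, "tz": -0.068, "spin": 0}, {"tx": 0, "ty": 0.0, "tz": -0.068, "spin": 0}]'

```text
t: 4.3
ee_pos: [514.5, 101.2, 109.1]
orientation: [0.514, 3.098, 0.001]
ft_force: [-0.0, -0.6, 0.4]
width: 87.5
grasp_force: 0.0
```

Emit:
apply_moves --targets '[{"tx": 0, "ty": 0, "tz": 0, "spin": 0}, {"tx": 0, "ty": 0, "tz": 0, "spin": 0}, {"tx": 0, "ty": 0, "tz": 0, "spin": 0}, {"tx": 0, "ty": 0, "tz": 0, "spin": 0}, {"tx": 0, "ty": 0, "tz": 0, "spin": 0}, {"tx": 0, "ty": 0, "tz": 0, "spin": 0}, {"tx": 0, "ty": 0, "tz": 0, "spin": 0}, {"tx": 0, "ty": 0, "tz": 0, "spin": 0}]' --gripper 1

```text
t: 5.1
ee_pos: [513.9, 101.0, 108.3]
orientation: [-0.514, -3.099, 0.0]
ft_force: [-0.1, 0.1, -0.3]
width: 27.5
grasp_force: 0.0
```

Emit:
apply_moves --targets '[{"tx": 0, "ty": 0, "tz": 0, "spin": 0}, {"tx": 0, "ty": 0, "tz": 0, "spin": 0}, {"tx": 0, "ty": 0, "tz": 0, "spin": 0}, {"tx": -0.003, "ty": -0.006, "tz": 0, "spin": 0}, {"tx": -0.006, "ty": -0.013, "tz": 0, "spin": 0}, {"tx": -0.008, "ty": -0.02, "tz": 0, "spin": 0}, {"tx": -0.009, "ty": -0.0265, "tz": 0, "spin": 0}, {"tx": -0.009, "ty": -0.0265, "tz": 0, "spin": 0}]' --gripper 1

```text
t: 5.9
ee_pos: [504.0, 74.5, 108.3]
orientation: [-0.514, -3.097, -0.0]
ft_force: [-3.6, 5.0, 2.9]
width: 15.7
grasp_force: 30.0
```

Emit:
apply_moves --targets '[{"tx": 0, "ty": 0, "tz": 0, "spin": 0}, {"tx": 0, "ty": 0, "tz": 0, "spin": 0}, {"tx": 0, "ty": 0, "tz": 0, "spin": 0}, {"tx": 0, "ty": 0, "tz": 0, "spin": 0}, {"tx": 0, "ty": 0, "tz": 0.01, "spin": 0}, {"tx": 0, "ty": 0, "tz": 0.035, "spin": 0}, {"tx": 0, "ty": 0, "tz": 0.07, "spin": 0}, {"tx": 0, "ty": 0, "tz": 0.1, "spin": 0}]' --gripper -1

```text
t: 6.7
ee_pos: [505.0, 74.5, 210.3]
orientation: [0.514, 3.099, 0.0]
ft_force: [0.3, -0.6, -1.2]
width: 75.8
grasp_force: 0.0
```

Run:
```python
from h import *
b=ctrl.get_image('scene')[:,:,::-1];cv2.imwrite('pics/lev.png',cv2.resize(b[155:265,295:425],None,fx=5,fy=5,interpolation=cv2.INTER_CUBIC))
print([(d['uv'],d['score']) for d in ctrl.pinpoint('lever_knob','scene')])
print(ctrl.get_obs()['ee_pos'])
```

```text
[([328.8, 200.1], 0.74), ([221.8, 348.5], 0.66)]
[507.52113219  74.82025478 212.90326929]
```

View pics/lev.png

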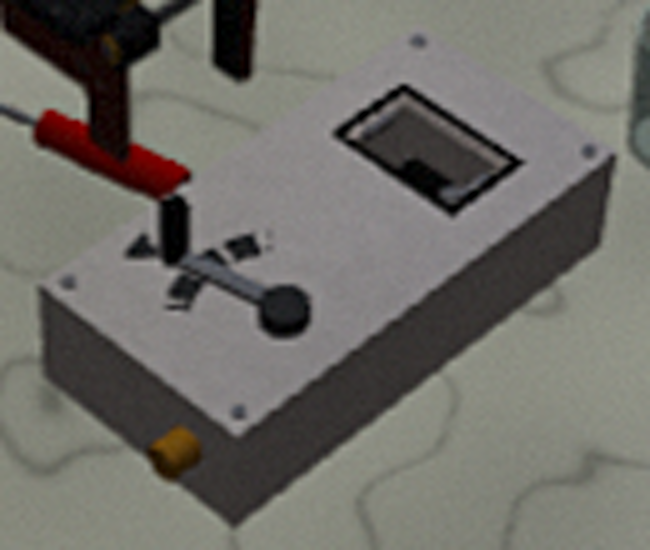

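The lever now points at the arrowhead, with the knob top at crop (173,200), as the model predicts for 0.20. Next I'll move to the grey cover.

Emit:
apply_moves --targets '[{"tx": -0.001, "ty": -0.015, "tz": 0, "spin": 0}, {"tx": -0.004, "ty": -0.055, "tz": 0, "spin": 2}, {"tx": -0.007, "ty": -0.1, "tz": 0, "spin": 5}, {"tx": -0.01, "ty": -0.147, "tz": 0, "spin": 8}, {"tx": -0.013, "ty": -0.194, "tz": 0, "spin": 11}, {"tx": -0.016, "ty": -0.241, "tz": 0, "spin": 14}, {"tx": -0.019, "ty": -0.288, "tz": 0, "spin": 16}, {"tx": -0.022, "ty": -0.335, "tz": 0, "spin": 16}]'

```text
t: 7.6
ee_pos: [481.0, -262.7, 206.9]
orientation: [-0.077, -3.138, -0.002]
ft_force: [0.2, -0.3, 0.6]
width: 87.8
grasp_force: 0.0
```

Emit:
apply_moves --targets '[{"tx": -0.003, "ty": -0.04, "tz": 0, "spin": 0}, {"tx": -0.006, "ty": -0.077, "tz": -0.02, "spin": 0}, {"tx": -0.008, "ty": -0.105, "tz": -0.05, "spin": 0}, {"tx": -0.01, "ty": -0.12, "tz": -0.08, "spin": 0}, {"tx": -0.01, "ty": -0.1245, "tz": -0.1, "spin": 0}, {"tx": -0.01, "ty": -0.1245, "tz": -0.108, "spin": 0}, {"tx": -0.01, "ty": -0.1245, "tz": -0.108, "spin": 0}, {"tx": -0.01, "ty": -0.1245, "tz": -0.108, "spin": 0}]'

```text
t: 8.4
ee_pos: [472.8, -384.8, 100.6]
orientation: [-0.078, -3.14, -0.0]
ft_force: [0.5, -0.1, 1.0]
width: 87.8
grasp_force: 0.0
```

Run:
```python
from h import *
o=ctrl.get_obs();print(o['ee_pos'],o['orientation'],o['t'],o['qpos'])
a=ctrl.get_image('top')[:,:,::-1];b=ctrl.get_image('scene')[:,:,::-1]
c=lambda im,l,t:cv2.resize(im[t:t+110,l:l+80],None,fx=5,fy=5,interpolation=cv2.INTER_CUBIC)
cv2.imwrite('pics/g1.png',np.hstack([c(a,420,205),c(b,185,290)]))
```

```text
[ 472.80565903 -384.81977272  100.59248775] [-7.75246861e-02 -3.14042636e+00 -2.44278377e-04] 8.4 [-7.02680212e-01  5.85768489e-01  1.74454122e+00 -1.42121206e-05
  8.11543691e-01 -2.22410470e+00]
```

View pics/g1.png

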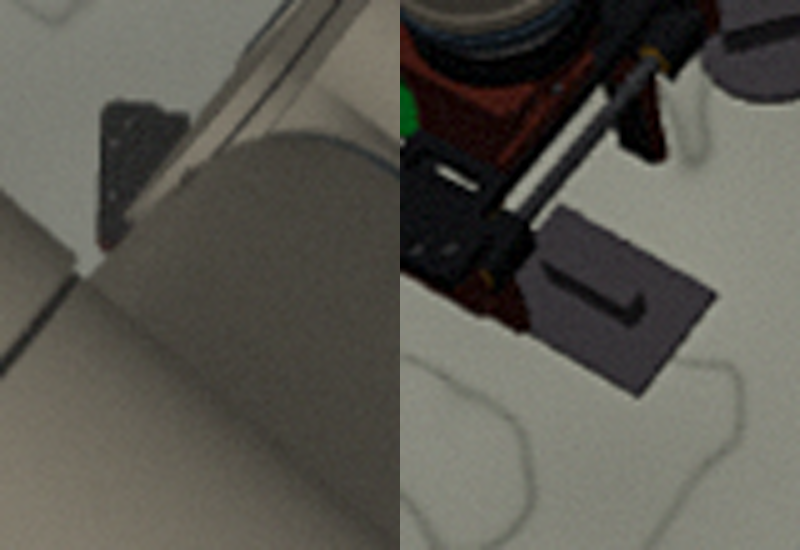

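The fingers straddle the cover, and the rib lies between them at scene crop (600,295). I'll descend and grasp.

Emit:
apply_moves --targets '[{"tx": 0, "ty": 0.0, "tz": -0.01, "spin": 0}, {"tx": 0, "ty": 0.0, "tz": -0.025, "spin": 0}, {"tx": 0, "ty": 0.0, "tz": -0.04, "spin": 0}, {"tx": 0, "ty": 0.0, "tz": -0.05, "spin": 0}, {"tx": 0, "ty": 0.0, "tz": -0.055, "spin": 0}, {"tx": 0, "ty": 0.0, "tz": -0.056, "spin": 0}, {"tx": 0, "ty": 0.0, "tz": -0.056, "spin": 0}, {"tx": 0, "ty": 0.0, "tz": -0.056, "spin": 0}]'

```text
t: 9.3
ee_pos: [473.2, -385.3, 44.8]
orientation: [0.078, 3.14, -0.001]
ft_force: [0.8, 0.1, 0.1]
width: 88.0
grasp_force: 0.0
```

Emit:
apply_moves --targets '[{"tx": 0, "ty": 0, "tz": 0, "spin": 0}, {"tx": 0, "ty": 0, "tz": 0, "spin": 0}, {"tx": 0, "ty": 0, "tz": 0, "spin": 0}, {"tx": 0, "ty": 0, "tz": 0, "spin": 0}, {"tx": 0, "ty": 0, "tz": 0, "spin": 0}, {"tx": 0, "ty": 0, "tz": 0, "spin": 0}, {"tx": 0, "ty": 0, "tz": 0, "spin": 0}, {"tx": 0, "ty": 0, "tz": 0, "spin": 0}]' --gripper 1

```text
t: 10.1
ee_pos: [472.9, -385.0, 44.3]
orientation: [-0.078, -3.141, -0.0]
ft_force: [0.1, 0.8, 0.3]
width: 26.8
grasp_force: 0.0
```

Emit:
apply_moves --targets '[{"tx": 0, "ty": 0, "tz": 0, "spin": 0}, {"tx": 0, "ty": 0, "tz": 0, "spin": 0}, {"tx": 0, "ty": 0, "tz": 0, "spin": 0}, {"tx": 0, "ty": 0, "tz": 0, "spin": 0}, {"tx": 0, "ty": 0, "tz": 0, "spin": 0}, {"tx": 0, "ty": 0, "tz": 0.01, "spin": 0}, {"tx": 0, "ty": 0, "tz": 0.03, "spin": 0}, {"tx": 0, "ty": 0, "tz": 0.06, "spin": 0}]'

```text
t: 10.9
ee_pos: [472.0, -384.2, 104.1]
orientation: [-0.078, -3.138, -0.003]
ft_force: [-0.1, -0.3, -1.3]
width: 11.9
grasp_force: 30.0
```

The cover is held (opening 11.9 mm, 30 N). I'll carry it to above the opening.

Emit:
apply_moves --targets '[{"tx": 0.001, "ty": 0.005, "tz": 0.02, "spin": 0}, {"tx": 0.006, "ty": 0.03, "tz": 0.045, "spin": 0}, {"tx": 0.013, "ty": 0.068, "tz": 0.065, "spin": -2}, {"tx": 0.022, "ty": 0.112, "tz": 0.08, "spin": -5}, {"tx": 0.031, "ty": 0.157, "tz": 0.09, "spin": -8}, {"tx": 0.04, "ty": 0.203, "tz": 0.09, "spin": -11}, {"tx": 0.049, "ty": 0.249, "tz": 0.09, "spin": -14}, {"tx": 0.058, "ty": 0.295, "tz": 0.09, "spin": -16}]'

```text
t: 11.7
ee_pos: [531.1, -88.2, 195.3]
orientation: [0.518, 3.097, -0.0]
ft_force: [1.3, -1.1, -0.8]
width: 12.1
grasp_force: 30.0
```

Emit:
apply_moves --targets '[{"tx": 0.009, "ty": 0.046, "tz": 0, "spin": 0}, {"tx": 0.018, "ty": 0.092, "tz": 0, "spin": 0}, {"tx": 0.027, "ty": 0.138, "tz": 0, "spin": 0}, {"tx": 0.036, "ty": 0.184, "tz": 0, "spin": 0}, {"tx": 0.045, "ty": 0.23, "tz": 0, "spin": 0}, {"tx": 0.053, "ty": 0.27, "tz": 0, "spin": 0}, {"tx": 0.059, "ty": 0.3, "tz": 0, "spin": 0}, {"tx": 0.06, "ty": 0.31, "tz": 0, "spin": 0}]'

```text
t: 12.5
ee_pos: [591.3, 222.9, 195.0]
orientation: [0.51, 3.099, 0.002]
ft_force: [0.4, -0.5, -1.0]
width: 11.9
grasp_force: 30.0
```

Emit:
apply_moves --targets '[{"tx": 0, "ty": 0, "tz": -0.01, "spin": 0}, {"tx": 0, "ty": 0, "tz": -0.03, "spin": 0}, {"tx": 0, "ty": 0, "tz": -0.045, "spin": 0}, {"tx": 0, "ty": 0, "tz": -0.054, "spin": 0}, {"tx": 0, "ty": 0, "tz": -0.054, "spin": 0}, {"tx": 0, "ty": 0, "tz": -0.054, "spin": 0}, {"tx": 0, "ty": 0, "tz": -0.054, "spin": 0}, {"tx": 0, "ty": 0, "tz": -0.054, "spin": 0}]'

```text
t: 13.3
ee_pos: [591.4, 220.1, 141.2]
orientation: [0.514, 3.098, 0.001]
ft_force: [0.6, 0.1, -1.3]
width: 12.1
grasp_force: 30.0
```

Run:
```python
from h import *
o=ctrl.get_obs();print(o['ee_pos'],o['orientation'],o['t'])
a=ctrl.get_image('top')[:,:,::-1];b=ctrl.get_image('scene')[:,:,::-1]
c=lambda im,l,t:cv2.resize(im[t:t+100,l:l+80],None,fx=5,fy=5,interpolation=cv2.INTER_CUBIC)
cv2.imwrite('pics/p1.png',np.hstack([c(a,190,150),c(b,345,120)]))
ms=ctrl.outline_of('cover','scene');print([(d['score'],d['box']) for d in ms])
```

```text
[591.44646634 220.11731741 141.18802785] [5.14269672e-01 3.09797523e+00 1.07381505e-03] 13.3
[(0.76, [363.1, 167.9, 399.3, 184.9]), (0.66, [245.9, 233.1, 259.7, 256.3]), (0.65, [109.5, 326.7, 154.4, 357.5]), (0.62, [173.7, 293.9, 210.8, 323.6])]
```

View pics/p1.png

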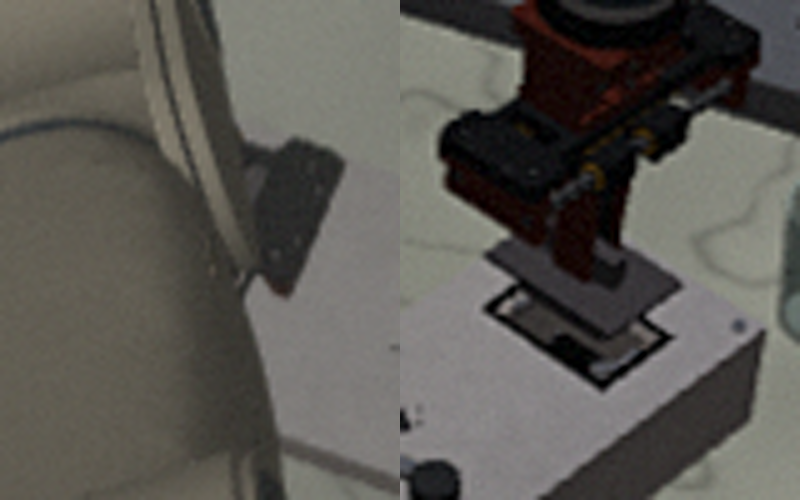

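Run:
```python
from fit import *
S=lambda l:(np.array(l,float)-[400,0]+.5)/5-.5+[345,120]
fl=S([(682,287),(605,335),(485,250)]); rm=S([(675,337),(602,390),(485,308)])
yaw=-.329
for nm,z,obs,hx,hy in(('flange',120.2,fl,46,30),('rim',77,rm,45.5,29.5)):
    L=[[hx,hy,z],[hx,-hy,z],[-hx,-hy,z]]
    s=least_squares(lambda q:(proj('scene',W(q,L))-obs).ravel(),[591,220,yaw],x_scale=[1,1,.01])
    s2=least_squares(lambda q:(proj('scene',W([*q,yaw],L))-obs).ravel(),[591,220])
    print(nm,s.x,s.fun,s2.x)
```

```text
flange [590.99 218.33  -0.38] [ 0.2  -0.25 -0.11  0.34 -0.08 -0.11] [590.31 217.8 ]
rim [590.81 221.13  -0.34] [ 0.13  0.23  0.22 -0.01 -0.36 -0.24] [590.67 221.01]
```

Emit:
apply_moves --targets '[{"tx": 0, "ty": 0.001, "tz": -0.005, "spin": 0}, {"tx": 0, "ty": 0.001, "tz": -0.012, "spin": 0}, {"tx": 0, "ty": 0.001, "tz": -0.017, "spin": 0}, {"tx": 0, "ty": 0.001, "tz": -0.019, "spin": 0}, {"tx": 0, "ty": 0.001, "tz": -0.021, "spin": 0}, {"tx": 0, "ty": 0.001, "tz": -0.023, "spin": 0}, {"tx": 0, "ty": 0.001, "tz": -0.023, "spin": 0}, {"tx": 0, "ty": 0.001, "tz": -0.023, "spin": 0}]'

```text
t: 14.25
ee_pos: [591.0, 221.1, 117.5]
orientation: [0.514, 3.099, 0.0]
ft_force: [-0.3, 0.2, -1.9]
width: 11.8
grasp_force: 30.0
```

Emit:
apply_moves --targets '[{"tx": 0, "ty": 0, "tz": -0.001, "spin": 0}, {"tx": 0, "ty": 0, "tz": -0.002, "spin": 0}, {"tx": 0, "ty": 0, "tz": -0.003, "spin": 0}, {"tx": 0, "ty": 0, "tz": -0.004, "spin": 0}, {"tx": 0, "ty": 0, "tz": -0.005, "spin": 0}, {"tx": 0, "ty": 0, "tz": -0.005, "spin": 0}, {"tx": 0, "ty": 0, "tz": -0.005, "spin": 0}, {"tx": 0, "ty": 0, "tz": -0.005, "spin": 0}]'

```text
t: 15.05
ee_pos: [591.5, 221.5, 113.6]
orientation: [0.514, 3.098, 0.002]
ft_force: [-2.2, 0.8, 6.3]
width: 12.0
grasp_force: 30.0
```

Emit:
apply_moves --targets '[{"tx": -0.0005, "ty": 0, "tz": -0.001, "spin": 0}, {"tx": -0.0005, "ty": 0, "tz": -0.002, "spin": 0}, {"tx": -0.0005, "ty": 0, "tz": -0.003, "spin": 0}, {"tx": -0.0005, "ty": 0, "tz": -0.004, "spin": 0}, {"tx": -0.0005, "ty": 0, "tz": -0.005, "spin": 0}, {"tx": -0.0005, "ty": 0, "tz": -0.006, "spin": 0}, {"tx": -0.0005, "ty": 0, "tz": -0.006, "spin": 0}, {"tx": -0.0005, "ty": 0, "tz": -0.006, "spin": 0}]'

```text
t: 15.85
ee_pos: [589.9, 220.8, 105.3]
orientation: [-0.514, -3.098, 0.001]
ft_force: [2.0, 1.4, -10.0]
width: 11.8
grasp_force: 30.0
```

Emit:
apply_moves --targets '[{"tx": 0, "ty": 0, "tz": -0.0005, "spin": 0}, {"tx": 0, "ty": 0, "tz": -0.001, "spin": 0}, {"tx": 0, "ty": 0, "tz": -0.0015, "spin": 0}, {"tx": 0, "ty": 0, "tz": -0.002, "spin": 0}, {"tx": 0, "ty": 0, "tz": -0.0025, "spin": 0}, {"tx": 0, "ty": 0, "tz": -0.003, "spin": 0}, {"tx": 0, "ty": 0, "tz": -0.003, "spin": 0}, {"tx": 0, "ty": 0, "tz": -0.003, "spin": 0}]'

```text
t: 16.65
ee_pos: [590.7, 221.2, 103.7]
orientation: [0.514, 3.099, 0.001]
ft_force: [-0.8, -0.1, -1.7]
width: 11.6
grasp_force: 30.0
```

Emit:
apply_moves --targets '[{"tx": 0, "ty": 0, "tz": -0.0005, "spin": 0}, {"tx": 0, "ty": 0, "tz": -0.001, "spin": 0}, {"tx": 0, "ty": 0, "tz": -0.0015, "spin": 0}, {"tx": 0, "ty": 0, "tz": -0.002, "spin": 0}, {"tx": 0, "ty": 0, "tz": -0.0025, "spin": 0}, {"tx": 0, "ty": 0, "tz": -0.003, "spin": 0}, {"tx": 0, "ty": 0, "tz": -0.003, "spin": 0}, {"tx": 0, "ty": 0, "tz": -0.003, "spin": 0}]'

```text
t: 17.45
ee_pos: [590.9, 221.2, 103.3]
orientation: [0.514, 3.098, 0.001]
ft_force: [-8.1, -2.0, 21.4]
width: 11.5
grasp_force: 30.0
```

Emit:
apply_moves --targets '[{"tx": -0.0005, "ty": 0, "tz": 0, "spin": 0}, {"tx": -0.001, "ty": 0, "tz": 0, "spin": 0}, {"tx": -0.001, "ty": 0, "tz": 0, "spin": 0}, {"tx": -0.001, "ty": 0, "tz": 0, "spin": 0}, {"tx": -0.001, "ty": 0, "tz": 0, "spin": 0}, {"tx": -0.001, "ty": 0, "tz": 0, "spin": 0}, {"tx": -0.001, "ty": 0, "tz": 0, "spin": 0}, {"tx": -0.001, "ty": 0, "tz": 0, "spin": 0}]'

```text
t: 18.25
ee_pos: [590.8, 221.2, 103.3]
orientation: [0.514, 3.096, 0.002]
ft_force: [-5.2, -3.0, 18.1]
width: 11.9
grasp_force: 30.0
```

Run:
```python
from h import *
save('scene','fin.png',(295,120,425,265),4)
for _ in range(4): ctrl.get_image('scene');o=ctrl.get_obs();print(o['ee_pos'],o['ft_force'],o['moment'],o['t'],o['grasp_force'])
```

```text
[590.821485   221.21335054 103.30777292] [-4.31655592 -3.22187892 17.22910793] [-0.57563191  0.88729838 -0.03268284] 18.35 30.010691285133362
[590.82838495 221.19691107 103.31049552] [-4.36942558 -3.41316786 17.48299795] [-0.54002319  0.86182913 -0.00194512] 18.4 30.01074492931366
[590.81295484 221.21537408 103.29172952] [-4.08426788 -2.58069443 18.24661834] [-0.54534078  0.85725672 -0.03798587] 18.45 30.010643005371094
[590.81775178 221.20593084 103.30234803] [-3.84273894 -3.30470096 17.67227415] [-0.51418919  0.90047324  0.07412364] 18.5 30.010685920715332
```

View pics/fin.png

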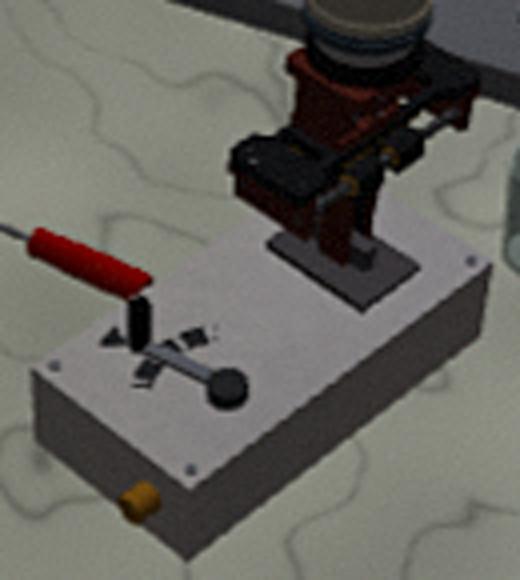

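The cover is seated flush over the rim at crop (345,270), the lever still points at the arrowhead at (140,340), and the arm presses with a steady force of about 18 N. I'll hand it in.

```bash
python3 -c "
from workcell import ctrl
print(ctrl.close_job())"
```

```text
the job is handed in; nothing more can be done
None
```

The job is handed in at about 18.5 s: the lever was thrown into the marked notch, then the grey cover was snapped flush into the opening and is still pressed down with about 18 N; `close_job()` returned no verdict, so I don't know the judged result.

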